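# Put a tattoo machine cell on charge

## Robot

A 6-joint arm with a two-finger parallel gripper is mounted at the origin on the work surface. World frame = base frame: x ahead of the robot, y to its left, z up, the work surface at z = 0. Lengths are in m, angles in rad, forces in N, time in s.
With the tool pointing down it reaches from about 0.35 to 0.975 m from the base axis. Payload 4.9 kg.
Tool frame: the origin (TCP) lies midway between the tips of the shut fingers; the grasp point (between the pads) lies 19 mm behind it; z points along the fingers, y is the line along which they close (so a half turn about z gives the same grasp; the last joint's range is limited). The gripper opens to 85 mm and grips with 20 to 120 N. Pads are 22 mm wide; open, the fingers measure 114 mm over their backs; the gripper's body (76 mm by 85 mm) begins 54 mm behind the grasp point. The pads swing forward as they close: fully open they stand 13 mm farther back than shut.
Start: joints at [-0.119, 0.053, 1.613, -0, 1.476, -0.119], TCP at [0.625, 0, 0.231] pointing down, gripper open.
Joint ranges: [-3.01, 3.01], [-1.01, 2.22], [0.06, 2.58], [-1.02, 4.17], [0.09, 2.62], [-3.14, 3.14]. Speed limits (rad/s): [2.57, 2.57, 3.14, 3.14, 3.14, 3.14].

## Interface

Orientations are given as a unit quaternion [w, x, y, z].
In Python, from plant import state, grab_frame, job_done, cut_out, place_of gives the robot as it stands.
- The arm moves only by the tool jog_arm, never from a script. Its argument "motion" is text: rows parted by semicolons, each of 7 numbers parted by spaces: the opening in per cent of the stroke, from 0 (shut) to 100 (fully open), then the shift along the tool's x, y, z as a fraction of full scale, then the turn, a rotation vector about the tool's x, y, z as a fraction of full scale. A call has exactly 5 rows; each row is the pose to reach, as a shift and turn from the pose commanded when the call began, along the tool's axes at that moment; what a row does not reach only later rows make up. Full scale, the value 1, is 50 cm for a shift and 1.5 rad for a turn. A row lasts 1/8 s, in which the tool goes at most 62.5 mm and 10.7 degrees, less where a joint would pass 70% of its speed; a pose out of reach is approached as far as the arm can. A call with a number of a shift or a turn outside -1 to 1 is refused whole. A call with a gripper value outside its range is refused whole. The fingers move at their own pace and stop on an object; the grip force is fixed at half the most. Time passes only in rows, so rows that repeat a pose let the fingers close, or fill a call up. It gives the time, the measured TCP pose, the force, the opening and the grip force at its end, in the units of the state.
- state(): the state, without advancing time (a new reading comes with each control period).
- grab_frame(name): name is "scene" or "side" or "wrist"; returns a dict with "color" (384x512x3 uint8, red, green, blue), "range_z" (384x512 float32, m along the optical axis (not along the pixel's ray), 0 where there is no reading), "intrinsics" (3x3 intrinsics, pixels), "world_from_camera" (4x4, takes a point from camera to world coordinates). Camera axes: x right, y up, looking along -z (the intrinsics and any distortion apply to the point x, -y, -z); pixel columns grow to the right and rows downward; lengths in m; the calibration is good to about 2 mm. A picture is of the moment at which its call begins.
- job_done(): hands the job in; it is judged then, once.
Trained networks look in the newest picture that a camera, given by its name, has taken for a name from the list of things; names that differ only in an ending like _2 or _b are one class to them, and where a whole thing is asked for, a point or a joint stands for the part that bears it (a point fixed in the world has none). Each returns a list of dicts, best first, with "p" (0 to 1); they miss things now and then, are a little off and sometimes report something else, mostly with a low value. They report only what shows in the picture. A call takes as long as a camera call. They do not tell look-alikes from the thing itself.
- cut_out(camera, thing): "pixels" (384x512 bool, what is visible of it).
- place_of(camera, thing): "at" ([x, y, z] in m, in world coordinates, good to about 4 mm: a listed point, or the origin of a listed thing).
The state is a dict: "time": time; "joint_pos": joint angles; "joint_vel": joint speeds; "joint_efforts": joint torques, N m; "tool_pos": TCP position; "tool_rot": TCP orientation; "contact_force": force on the tool from outside, world axes, zero at the start; "ft_torque": the same for the moment, N m; "gripper_width": opening from 0.0 (shut) to 1.0 (fully open); "grasp_force": force on a finger pad.
Only numpy, scipy, OpenCV 4.12 (cv2) and the standard library are available. Lean on these libraries where they do the work, as an engineer would, in place of code of your own. Each camera call takes 0.05 s, during which the arm holds its last target. There are 200 camera calls.

## Task

Put the big cell that lies in the rubber rest on charge: seat its flat end against the spring contact of the charging holder and push it back, then press the button end down until it is held under the catch at the other end. Go by feel and gently, without forcing the cell or the holder, do not disturb the other things on the bench, and leave the cell lying home in the holder, let go.

Things in the scene. Friction and masses are not known exactly. Their poses are not given: they have to be found in the camera images.
- cell: the big cell: grey sleeved cylinder 21 mm across, can 70 mm long, about 70 g, lying level in the rubber rest at the start. Origin at the middle of the can, on its axis; x along the axis towards the button end (steel button 8.4 mm across, standing 2 mm out of the end); y and z may be rolled to any angle. Cell and holder are spoilt by over 35 N between them, all touching places added up.
- flat_end (a point): centre of the cell's flat end face, 35 mm from its origin along -x
- button_end (a point): tip of the cell's button, 37 mm from its origin along +x
- rest: low black rubber rest, fixed, 86 x 46 x 4 mm, with two V saddles 8 mm long, 22 mm either side of its middle, that carry the cell with its axis 16.5 mm above the bench; between the saddles both sides of the cell are free. Origin on the bench under its middle, x along the cell.
- holder: charging holder, fixed: white foot 156 x 60 x 8 mm, from x = -90 to +66 mm. Origin on the bench under the middle of a home cell; x lengthwise from the sprung contact to the end for the button. A V saddle at x = -22 mm and a flat pad between flared cheeks (34 mm wide, 28 mm high) at +22 mm, each 8 mm long, carry a home cell: axis 20.5, underside 10, top 31 mm high, its middle free at both sides.
- contact_mean (a point): fixed point at holder (-30.5, 0, 20.5) mm: mean rest place of the sprung contact's face, a brass plate 18 mm wide, 10 to 31 mm high, sliding along x only. Its carrier is screwed up to 1.5 mm nearer or farther each time, not measured: feel for it. It answers 2 N at first touch, 0.5 N more per mm, hard stop 7.7 mm back (5.9 N); over 13 N spoils it. Behind it is a block 34 mm high.
- catch_nose (a point): nose of the sprung catch, 22 mm wide, holder (+32, 0, 33) mm: underside 32 mm high; above 34 mm a slope leads up and back to 43.5 mm at x = +36; top to x = +45, its cheeks to +61, 30 mm high. It gives way along +x (4 N, then 0.8 N per mm, 7 mm at most) as the cell's end is pressed down the slope, about 5 to 15 N near that end, and springs back over the can's end by 2 mm once it is home.
- flat_home (a point): fixed point of the holder where the centre of the flat end lies when the cell is home: holder frame (-36, 0, 20.5) mm
- button_home (a point): fixed point on the face of the fixed brass contact, below the catch: the tip of the button lies here when the cell is home, holder frame (+36, 0, 20.5) mm. Brought in with this end raised 35 degrees the cell clears the catch; swung down with the flat end on the sprung contact it comes to lean on the slope at about 20 degrees, stays there when let go, and still has to be pressed down
- small_cell: bystander: a smaller grey cell, 18 mm across and 50 mm tall, standing upright on the bench; origin at the centre of its foot, z up
- ink: bystander: small white ink bottle with a black cap, 32 mm across, 85 mm tall, upright; origin at the centre of its foot, z up
- pen: bystander: aluminium tattoo pen machine 112 mm long lying on its black stand, about 32 mm high; origin on the bench under its middle, x along the pen
- ink_cup: bystander: clear open cup, 48 mm across and 35 mm tall; origin at the centre of its foot, z up
There are look-alikes about, which are no part of the job. Leave any brown or turquoise look-alike of the holder alone.

How it is judged:
On the way:
1. the flat end bears on the spring contact and has pushed it back while the button end is still raised (x of flat_end in the frame of holder below -0.029 m and z of flat_end in the frame of holder below 0.031 m and angle between cell's own x axis and vertical below 1.45 rad and contact force between cell and holder above 2.5 N), for 0.1 s.
At the end, for the whole second after the job is handed in: the cell lies home and still in the holder, button tip and flat end each within 3 mm of their home points and the cell in line with the holder within 0.045 rad, gripped by the spring contact, let go (distance between button_end and button_home below 0.003 m and distance between flat_end and flat_home below 0.003 m and angle between the x axis of cell and the x axis of holder, either way round below 0.045 rad and contact force between cell and holder above 2 N and linear speed of cell below 0.02 m/s); the robot touches nothing.
It fails at once if the cell is forced against the holder with more than 35 N (contact force between cell and holder above 35 N).
It fails at once if the spring contact is pushed with more than 13 N (judged while the button end is raised clear of the catch, by more than 26 degrees) (contact force between cell and holder above 13 N and angle between cell's own x axis and vertical below 1.117 rad).
It fails at once if the fingers press on the holder itself with more than 20 N (contact force between the fingers and holder above 20 N).
It fails at once if a bystander is disturbed (moved more than 15 mm) (distance of any of small_cell, ink, pen, ink_cup from where it was at the start of the episode above 0.015 m).
It also fails if it takes over 67 s, if anything falls off the work surface, if the arm or the gripper's body presses on something with over 40 N, if the wrist force passes 120 N, or if a joint passes its speed limit or range.

## Working session

There is one attempt and no reset: what is moved stays moved. The work goes in short steps, Python scripts to look and compute and a tool call to move; the robot and the scene stay as the last step left them, time stands still between calls to the robot, and variables do not carry over. Pictures are saved under pics/ and viewed, at most 10 in all, crops included, and the job is handed in when it is done.

Besides the shell and the picture viewer there is one more tool, called after "Request:" by a JSON object that holds its "method" and its "body". jog_arm: Moves the arm, as the interface text tells. Shift numbers are shares of 50 cm and turn numbers shares of 1.5 rad, none past 1 either way. Its arguments: {"type":"object","properties":{"motion":{"type":"string"}},"required":["motion"]}

```bash
ls; mkdir -p pics; python3 - <<'E'
from plant import *
import cv2,numpy as np
s=state();print({k:np.round(v,3) if not isinstance(v,str) else v for k,v in s.items()})
ims=[]
for c in ["scene","side"]:
    f=grab_frame(c);ims.append(f["color"])
    np.savez(f"pics/{c}0.npz",**f)
    for t in ["cell","flat_end","button_end","rest","holder","small_cell","ink","pen","ink_cup"]:
        print(c,t,[(np.round(d["at"],3).tolist(),round(d["p"],2)) for d in place_of(c,t)][:4])
cv2.imwrite("pics/a.png",cv2.resize(np.hstack([i for i in ims[:1]]),(800,600))[:,:,::-1])
cv2.imwrite("pics/b.png",cv2.resize(ims[1],(800,600))[:,:,::-1])
E
```

```text
pics
{'time': np.float64(0.0), 'joint_pos': array([-0.119,  0.053,  1.614, -0.   ,  1.476, -0.119]), 'joint_vel': array([-0.001, -0.   ,  0.001,  0.001, -0.   , -0.001]), 'joint_efforts': array([ 0.0000e+00, -3.9367e+01, -3.7018e+01, -0.0000e+00,  7.0000e-03,
       -0.0000e+00]), 'tool_pos': array([0.624, 0.   , 0.23 ]), 'tool_rot': array([-0.001,  0.707,  0.707, -0.001]), 'contact_force': array([ 1.309,  0.285, -0.439]), 'ft_torque': array([-0.006,  0.028, -0.016]), 'grasp_force': np.float64(0.0), 'gripper_width': np.float64(0.999)}
scene cell [([0.555, 0.148, 0.015], 0.61)]
scene flat_end [([0.556, 0.149, 0.005], 0.47), ([0.533, 0.175, 0.015], 0.42)]
scene button_end [([0.405, -0.001, 0.003], 0.68), ([0.585, 0.129, 0.018], 0.45)]
scene rest [([0.556, 0.15, 0.005], 0.43), ([0.618, -0.178, 0.033], 0.23)]
scene holder [([0.392, -0.204, 0.0], 0.95), ([0.59, -0.168, -0.002], 0.79), ([0.617, -0.176, 0.033], 0.34)]
scene small_cell [([0.406, -0.002, 0.002], 0.44)]
scene ink [([0.727, 0.02, 0.006], 0.7)]
scene pen [([0.543, -0.368, -0.0], 0.74)]
scene ink_cup [([0.51, 0.379, 0.001], 0.68)]
side cell [([0.408, 0.002, -0.0], 0.7), ([0.556, 0.152, 0.018], 0.56)]
side flat_end [([0.529, 0.175, 0.017], 0.63)]
side button_end [([0.586, 0.128, 0.016], 0.53)]
side rest [([0.561, 0.155, -0.003], 0.72)]
side holder [([0.801, -0.222, 0.002], 0.91), ([0.394, -0.206, 0.0], 0.81)]
side small_cell [([0.408, 0.0, -0.003], 0.48)]
side ink [([0.722, 0.018, -0.0], 0.61)]
side pen [([0.54, -0.366, -0.004], 0.63), ([0.59, 0.127, 0.015], 0.42)]
side ink_cup [([0.507, 0.382, -0.001], 0.91)]
```

View pics/a.png

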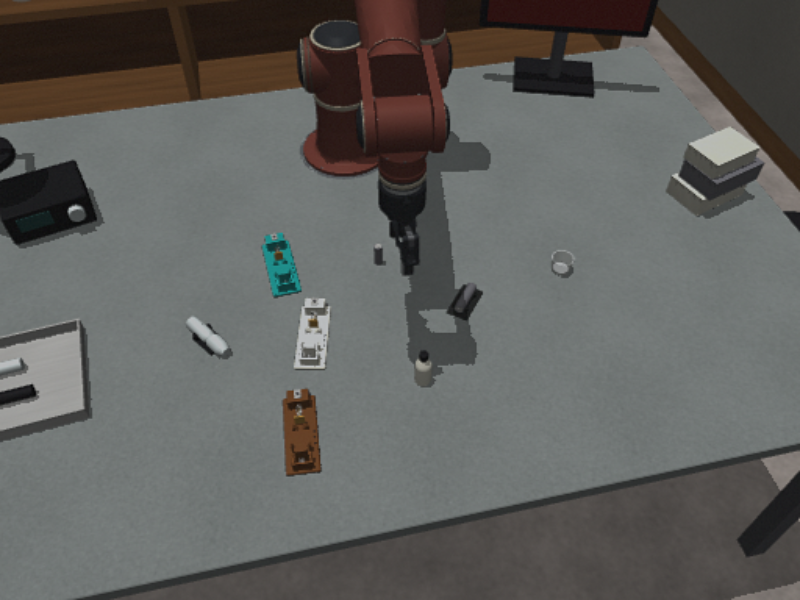

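View pics/b.png

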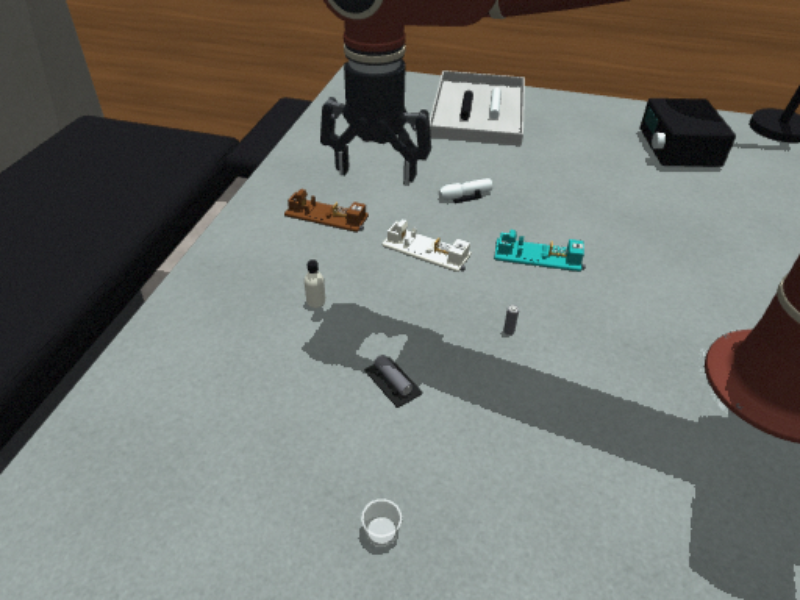

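The scene picture shows these candidates.
- **Holders:** white at (312,333), turquoise at (280,262), brown at (301,432). I choose the white one, since it has a white foot and the other two are excluded.
- **Cells:** the big grey one in the black rest at (465,300), and the small upright one at (378,253). I choose the one lying in the rest.

Next I measure both from depth and check them in one close crop.

```bash
cat > h.py <<'E'
import numpy as np,cv2
def cloud(f):
    z=f["range_z"];K=f["intrinsics"];v,u=np.mgrid[:z.shape[0],:z.shape[1]]
    x=(u-K[0,2])*z/K[0,0];y=(v-K[1,2])*z/K[1,1]
    p=np.stack([x,-y,-z,np.ones_like(z)],-1)@f["world_from_camera"].T
    return p[...,:3]
def rect(p):
    c,s,a=cv2.minAreaRect((p[:,:2]*1000).astype(np.float32));return np.round(c,1),np.round(s,1),round(a,1)
E
python3 - <<'E'
from h import *
crops=[]
for c in ["scene","side"]:
    f=dict(np.load(f"pics/{c}0.npz"));p=cloud(f);col=f["color"].astype(int)
    near=lambda x,y,r:np.hypot(p[...,0]-x,p[...,1]-y)<r
    w=near(.59,-.168,.115)&(col.min(-1)>110)&(col.max(-1)-col.min(-1)<45)&(p[...,2]>.003)
    q=p[w];print(c,"holder",len(q),rect(q),q[:,2].max())
    d=q[:,:2]-q[:,:2].mean(0)
    for lo,hi in [(.003,.012),(.024,.05)]:
        m=(q[:,2]>lo)&(q[:,2]<hi);print(lo,m.sum(),rect(q[m]))
    k=near(.557,.15,.07)&(p[...,2]>.012)&(p[...,2]<.04);q=p[k];print("cell",len(q),rect(q),q.mean(0),q[:,2].max())
    k=near(.557,.15,.07)&(p[...,2]<.04)&(col.max(-1)<50);q=p[k];print("rest",len(q),rect(q))
    for P in [(.59,-.168),(.557,.15)]:
        v,u=np.argwhere(near(*P,.012)).mean(0).astype(int)
        crops.append(cv2.resize(f["color"][max(v-37,0):v+38,max(u-50,0):u+50],(400,300),interpolation=cv2.INTER_CUBIC))
cv2.imwrite("pics/c.png",np.vstack([np.hstack(crops[:2]),np.hstack(crops[2:])])[:,:,::-1])
E
```

```text
scene holder 733 (array([ 589.2, -168.1]), array([224.6, 214.5]), 62.2) 0.5461109286829993
0.003 562 (array([ 587.2, -169.5]), array([220.1, 214.1]), 64.4)
0.024 133 (array([ 580.4, -166.5]), array([ 38.8, 150.4]), 76.9)
cell 128 (array([560.3, 151.7]), array([25.6, 73.9]), 46.6) [0.56194703 0.14984122 0.02271689] 0.029823653772895087
rest 191 (array([558.2, 150.7]), array([46.2, 88.6]), 50.4)
side holder 721 (array([ 594.4, -153.9]), array([207.7, 198.2]), 11.0) 0.04573889596571434
0.003 509 (array([ 594.4, -153.9]), array([207.7, 198.2]), 11.0)
0.024 165 (array([ 576.8, -164.7]), array([ 40.4, 150.3]), 77.7)
cell 274 (array([556.1, 153.6]), array([23.6, 71.5]), 49.6) [0.55427018 0.15684644 0.02314487] 0.030578078194523073
rest 321 (array([555., 153.]), array([45.1, 85.6]), 49.6)
```

View pics/c.png

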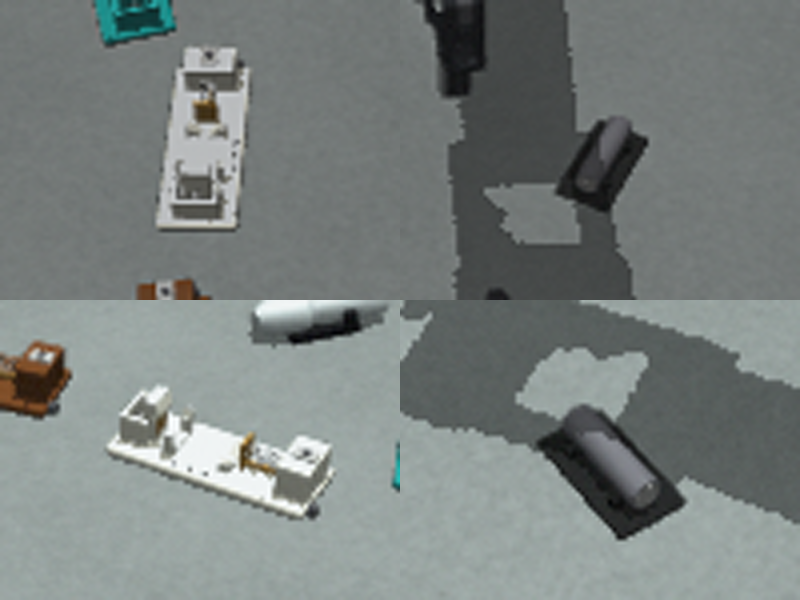

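The crop shows the white holder's block and brass contact at the robot end, (210,65) to (205,108), and its catch box at the far end (195,190), so holder x is about world −13°. The grey cell lies in the black rest at (605,155), with its axis at about −40°. Now I set up the move helper and take the wrist camera's pose.

```bash
cat > mv.py <<'E'
import numpy as np,json,os,sys
from scipy.spatial.transform import Rotation as R
F="cmd.json"
def load():
    if os.path.exists(F): d=json.load(open(F));return np.array(d[0]),R.from_quat(d[1])
    return np.array([.625,0,.231]),R.from_quat([.7071068,.7071068,0,0])
def save(p,r): json.dump([list(map(float,p)),list(map(float,r.as_quat()))],open(F,"w"))
def tool(yaw,pitch=0):
    """tool rot: cell axis heading yaw (deg), button end raised pitch (deg); tool x = -cell axis"""
    return R.from_euler("z",yaw,degrees=True)*R.from_euler("y",-pitch,degrees=True)*R.from_matrix(np.array([[-1,0,0],[0,1,0],[0,0,-1.]]).T)
def plan(p,r):
    """row numbers for a target pose; remembers nothing"""
    p0,r0=load();d=r0.inv().apply(np.array(p)-p0)/.5;w=(r0.inv()*r).as_rotvec()/1.5
    return np.round(d,4),np.round(w,4)
def did(*row):
    p0,r0=load();row=np.array(row,float);save(p0+r0.apply(row[:3]*.5),r0*R.from_rotvec(row[3:]*1.5))
E
python3 - <<'E'
from mv import *; from plant import *
p,r=load();T=grab_frame("wrist")["world_from_camera"]
print("cam in tool",(r.inv().apply(T[:3,3]-p)).round(3),"look in tool",r.inv().apply(-T[:3,2]).round(3))
print(tool(-13).as_matrix().round(2).tolist())
print("over holder",plan([.575,-.165,.25],tool(-13)))
print("over cell",plan([.5565,.152,.15],tool(-40.4)))
E
```

```text
cam in tool [ 0.071  0.    -0.142] look in tool [-0.281  0.     0.96 ]
[[-0.97, 0.22, 0.0], [0.22, 0.97, 0.0], [0.0, 0.0, -1.0]]
over holder (array([-0.33 , -0.1  , -0.038]), array([ 0.    ,  0.    , -0.8959]))
over cell (array([ 0.304, -0.137,  0.162]), array([ 0.    ,  0.    , -0.5771]))
```

Request:
{"method": "jog_arm", "body": {"motion": "100 -0.07 -0.02 -0.01 0 0 -0.11; 100 -0.14 -0.04 -0.02 0 0 -0.22; 100 -0.21 -0.06 -0.03 0 0 -0.33; 100 -0.28 -0.08 -0.035 0 0 -0.44; 100 -0.33 -0.1 -0.038 0 0 -0.55"}}

```text
time: 1.68
tool_pos: [0.5746, -0.1665, 0.2506]
tool_rot: [0.0, 0.362, 0.932, -0.0]
contact_force: [-0.0, -0.9, 0.3]
gripper_width: 1.002
grasp_force: 0.0
```

Request:
{"method": "jog_arm", "body": {"motion": "100 0 0 0 0 0 -0.11; 100 0 0 0 0 0 -0.22; 100 0 0 0 0 0 -0.3459; 100 0 0 0 0 0 -0.3459; 100 0 0 0 0 0 -0.3459"}}

```text
time: 2.3
tool_pos: [0.575, -0.165, 0.2503]
tool_rot: [0.0, 0.114, 0.993, 0.0]
contact_force: [-0.3, 0.3, 0.3]
gripper_width: 1.002
grasp_force: 0.0
```

```bash
python3 - <<'E'
from mv import *; from plant import *; from h import *
did(-.33,-.1,-.038,0,0,-.55);did(0,0,0,0,0,-.3459)
p,r=load();s=state();print(p,s["tool_pos"],s["tool_rot"],r.as_quat()[[3,0,1,2]],s["joint_pos"].round(2))
f=grab_frame("wrist");np.savez("pics/w1.npz",**f);cv2.imwrite("pics/d.png",f["color"][:,:,::-1])
P=cloud(f);col=f["color"].astype(int)
w=(col.min(-1)>100)&(col.max(-1)-col.min(-1)<45)&(np.hypot(P[...,0]-.59,P[...,1]+.168)<.12)
for lo,hi in [(.004,.012),(.024,.05),(.004,.05)]:
    q=P[w&(P[...,2]>lo)&(P[...,2]<hi)];print(lo,len(q),rect(q))
print([(d["at"],d["p"]) for d in place_of("wrist","holder")])
E
```

```text
[ 0.575 -0.165  0.25 ] [ 0.5749925  -0.16496861  0.25032754] [1.89903785e-05 1.14495861e-01 9.93423725e-01 8.52181316e-06] [0.         0.1132298  0.99356883 0.        ] [-0.4  -0.02  1.66  0.    1.51 -1.75]
0.004 4852 (array([ 576.1, -166.1]), array([ 59.8, 160.7]), 76.6)
0.024 1634 (array([ 577.9, -165.6]), array([ 39.8, 149.7]), 77.4)
0.004 6756 (array([ 576.1, -166.1]), array([ 59.8, 160.7]), 76.6)
[([0.5906, -0.1704, 0.0033], 0.94), ([0.8057, -0.2226, 0.0019], 0.61)]
```

View pics/d.png

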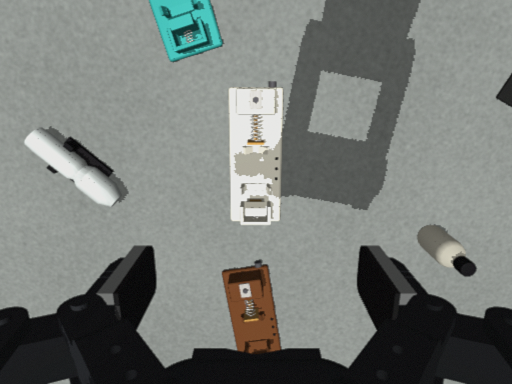

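The wrist picture shows the white holder upright in the frame: block at (255,98), spring and brass at (256,143), catch box at (256,212). I'll fit its frame, then go to the cell.

```bash
python3 - <<'E'
from mv import *; from h import *
f=dict(np.load("pics/w1.npz"));P=cloud(f);col=f["color"].astype(int)
near=np.hypot(P[...,0]-.59,P[...,1]+.168)<.12
w=(col.min(-1)>100)&(col.max(-1)-col.min(-1)<45)&near
b=near&(col[...,0]-col[...,2]>50)&(P[...,2]>.008)
# heading from foot side edges
h=np.radians(-13.);ax=np.array([np.cos(h),np.sin(h)]);ay=np.array([-ax[1],ax[0]])
X=lambda q:(q[:,:2]-[.5925,-.169])@ax*1000
Y=lambda q:(q[:,:2]-[.5925,-.169])@ay*1000
q=P[w&(P[...,2]>.004)&(P[...,2]<.012)];x,y=X(q),Y(q)
lo=[];hi=[];xs=np.arange(-80,60,10)
for a in xs:
    m=(x>a)&(x<a+10);lo.append(y[m].min() if m.any() else np.nan);hi.append(y[m].max() if m.any() else np.nan)
print("edges",np.round(lo,1),np.round(hi,1));print("x range",np.percentile(x,[0,.5,1,99,99.5,100]).round(1))
for n,zz in [("z>26",w&(P[...,2]>.026)),("brass",b)]:
    q=P[zz];x,y=X(q),Y(q)
    print(n,len(q),np.percentile(x,[0,2,98,100]).round(1),np.percentile(y,[0,2,98,100]).round(1),np.percentile(q[:,2],[2,98]).round(3))
q=P[w&(P[...,2]>.026)];x,y=X(q),Y(q)
for a,c in [(-95,-40),(0,70)]:
    m=(x>a)&(x<c);print(a,np.percentile(x[m],[0,2,98,100]).round(1),np.percentile(y[m],[0,2,98,100]).round(1),q[m,2].max())
for nm,P0 in [("over cell",[.5565,.152,.14])]:print(nm,plan(P0,tool(-40.4)))
E
```

```text
edges [-29.8 -30.2 -30.4 -30.6 -29.7 -30.  -30.3 -30.5 -30.7 -31.  -30.9 -30.2
 -30.5 -30.8] [28.5 28.6 28.9 29.1 28.  28.2 28.5 28.7 27.6 27.7 27.9 28.1 28.2 28.5]
x range [-96.9 -90.8 -90.7  60.3  61.7  63.7]
z>26 2408 [-89.7 -89.3  58.   59.7] [-64.2 -46.4  47.   65.3] [0.028 0.392]
brass 80 [-89.3 -89.3 -32.5 -30.3] [-10.4  -8.7   7.2   7.2] [0.009 0.392]
-95 [-89.7 -89.6 -64.  -44.9] [-20.4 -18.6  18.3  19.5] 0.3921708499046349
0 [16.8 18.4 59.3 59.7] [-19.5 -18.7  15.4  17.4] 0.04424900778560481
over cell (array([0.1787, 0.6094, 0.22  ]), array([0.    , 0.    , 0.3188]))
```

Request:
{"method": "jog_arm", "body": {"motion": "100 0.02 0.07 0 0 0 0.04; 100 0.05 0.18 0 0 0 0.1; 100 0.08 0.29 0 0 0 0.16; 100 0.11 0.4 0 0 0 0.22; 100 0.14 0.5 0.02 0 0 0.3188"}}

```text
time: 3.02
tool_pos: [0.5634, 0.0963, 0.2415]
tool_rot: [0.001, 0.348, 0.938, 0.001]
contact_force: [0.7, -0.4, -0.2]
gripper_width: 0.999
grasp_force: 0.0
```

Request:
{"method": "jog_arm", "body": {"motion": "100 0.02 0.11 0.07 0 0 0; 100 0.02 0.11 0.14 0 0 0; 100 0.02 0.11 0.2 0 0 0; 100 0.02 0.11 0.2 0 0 0; 100 0.02 0.11 0.2 0 0 0"}}

```text
time: 3.65
tool_pos: [0.5919, 0.1427, 0.1418]
tool_rot: [0.001, 0.346, 0.938, 0.0]
contact_force: [0.2, 0.2, 0.7]
gripper_width: 1.003
grasp_force: 0.0
```

```bash
python3 - <<'E'
from mv import *; from plant import *; from h import *
did(.14,.5,.02,0,0,.3188);r1=load()
p,r=load(); print(p)
did(0.02,.11,.2,0,0,0) 
p,r=load();s=state();print(p,s["tool_pos"],s["tool_rot"],r.as_quat()[[3,0,1,2]])
f=grab_frame("wrist");np.savez("pics/w2.npz",**f);cv2.imwrite("pics/e.png",f["color"][:,:,::-1])
P=cloud(f)
near=np.hypot(P[...,0]-.557,P[...,1]-.152)<.06
for lo,hi in [(.003,.012),(.018,.04),(.022,.04)]:
    q=P[near&(P[...,2]>lo)&(P[...,2]<hi)];print(lo,len(q),rect(q),q[:,2].max())
for n in ["cell","flat_end","button_end","rest"]:print(n,[(d["at"],d["p"]) for d in place_of("wrist",n)][:2])
E
```

```text
[0.56304574 0.09433973 0.24      ]
[0.59107856 0.1427046  0.14      ] [0.59188324 0.14271117 0.14183672] [9.06677794e-04 3.45610366e-01 9.38377558e-01 4.59609956e-04] [0.         0.34531383 0.93848727 0.        ]
0.003 2099 (array([556.4, 151.9]), array([45.6, 85.4]), 50.3) 0.01199270407472347
0.018 2351 (array([557.3, 151.2]), array([20.3, 72.4]), 50.4) 0.02826530506222058
0.022 1934 (array([556.2, 151.8]), array([18.1, 69.8]), 50.0) 0.02826530506222058
cell [([0.5557, 0.15, 0.0163], 0.95)]
flat_end [([0.5303, 0.1705, 0.0188], 0.74)]
button_end [([0.5856, 0.1271, 0.0198], 0.67), ([0.5511, 0.1524, -0.0028], 0.66)]
rest [([0.5517, 0.1498, -0.0019], 0.64)]
```

View pics/e.png

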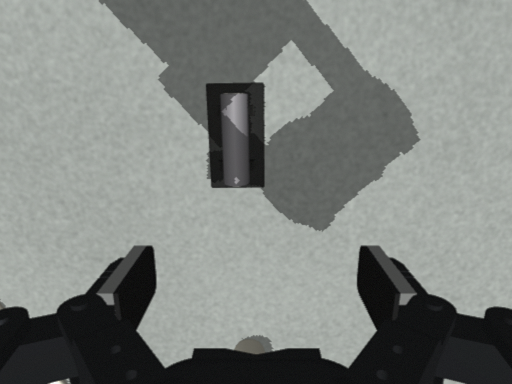

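The picture shows the cell in its rest at (236,140), button end with its glint at (236,182), pointing away from the robot. That gives centre (0.5565, 0.1518) and heading −39.8°. Moving in above it.

```bash
python3 - <<'E'
from mv import *; from plant import *
s=state();save(s["tool_pos"]-[0.0004,0,.001],load()[1])
print(load()[0],plan([.5565,.1518,.05],tool(-39.8)),plan([.5565,.1518,.008],tool(-39.8)))
E
```

```text
[0.59151785 0.14264398 0.14100867] (array([ 0.0652, -0.0314,  0.182 ]), array([ 0.   ,  0.   , -0.007])) (array([ 0.0652, -0.0314,  0.266 ]), array([ 0.   ,  0.   , -0.007]))
```

Request:
{"method": "jog_arm", "body": {"motion": "100 0.0652 -0.0314 0.06 0 0 -0.007; 100 0.0652 -0.0314 0.12 0 0 -0.007; 100 0.0652 -0.0314 0.18 0 0 -0.007; 100 0.0652 -0.0314 0.2 0 0 -0.007; 100 0.0652 -0.0314 0.2 0 0 -0.007"}}

```text
time: 4.53
tool_pos: [0.5561, 0.1518, 0.0404]
tool_rot: [-0.0, 0.34, 0.94, -0.0]
contact_force: [0.2, 0.4, 0.5]
gripper_width: 1.002
grasp_force: 0.0
```

```bash
python3 - <<'E'
from mv import *; from plant import *
did(.0652,-.0314,.2,0,0,-.007)
s=state();print(load()[0],s["tool_pos"],s["contact_force"]);print(plan([.5565,.1518,.008],tool(-39.8)))
E
```

```text
[0.55651652 0.1518177  0.04100867] [0.55612362 0.15181469 0.04040462] [0.18505913 0.4256924  0.4753619 ]
(array([ 0.   , -0.   ,  0.066]), array([ 0.,  0., -0.]))
```

Request:
{"method": "jog_arm", "body": {"motion": "100 0 0 0.03 0 0 0; 70 0 0 0.05 0 0 0; 50 0 0 0.066 0 0 0; 35 0 0 0.066 0 0 0; 30 0 0 0.066 0 0 0"}}

```text
time: 5.15
tool_pos: [0.5563, 0.1519, 0.0075]
tool_rot: [0.0, 0.34, 0.94, 0.0]
contact_force: [-0.9, 0.4, 0.0]
gripper_width: 0.301
grasp_force: 0.0
```

Request:
{"method": "jog_arm", "body": {"motion": "20 0 0 0 0 0 0; 10 0 0 0 0 0 0; 0 0 0 0 0 0 0; 0 0 0 0 0 0 0; 0 0 0 0 0 0 0"}}

```text
time: 5.78
tool_pos: [0.5562, 0.1517, 0.0079]
tool_rot: [0.0, 0.34, 0.94, -0.0]
contact_force: [-4.1, -2.5, 6.4]
gripper_width: 0.219
grasp_force: 58.8
```

Opening reads 18.6 mm, less than the 21 mm diameter, so the pads probably hold above the axis. I'll open a little, go lower and close again.

Request:
{"method": "jog_arm", "body": {"motion": "40 0 0 0 0 0 0; 40 0 0 0 0 0 0; 40 0 0 0.005 0 0 0; 40 0 0 0.01 0 0 0; 40 0 0 0.01 0 0 0"}}

```text
time: 6.4
tool_pos: [0.5562, 0.1521, 0.0032]
tool_rot: [-0.0, 0.34, 0.94, -0.0]
contact_force: [-3.6, -0.4, 6.2]
gripper_width: 0.4
grasp_force: 3.6
```

Request:
{"method": "jog_arm", "body": {"motion": "30 0 0 0 0 0 0; 20 0 0 0 0 0 0; 0 0 0 0 0 0 0; 0 0 0 0 0 0 0; 0 0 0 0 0 0 0"}}

```text
time: 7.02
tool_pos: [0.5569, 0.1513, 0.0043]
tool_rot: [0.0, 0.34, 0.94, -0.001]
contact_force: [-4.9, -3.3, 12.4]
gripper_width: 0.22
grasp_force: 59.3
```

```bash
python3 - <<'E'
from mv import *; from plant import *; import cv2
did(0,0,.066,0,0,0);did(0,0,.01,0,0,0)
s=state();print(load()[0],s["tool_pos"],s["contact_force"],s["ft_torque"],s["gripper_width"])
f=grab_frame("side");K=f["intrinsics"];T=np.linalg.inv(f["world_from_camera"])
q=T@np.array([.5565,.1518,.03,1]);u=K[0,0]*q[0]/-q[2]+K[0,2];v=K[1,1]*-q[1]/-q[2]+K[1,2];u,v=int(u),int(v);print(u,v)
cv2.imwrite("pics/f.png",cv2.resize(f["color"][v-45:v+45,u-60:u+60],(800,600),interpolation=cv2.INTER_CUBIC)[:,:,::-1])
E
```

```text
[0.55651652 0.1518177  0.00300867] [0.55685499 0.15133219 0.00434158] [-4.93527326 -3.34592161 12.43778125] [-0.52045336  0.8620867   0.06225784] 0.22049168405455902
250 235
```

View pics/f.png

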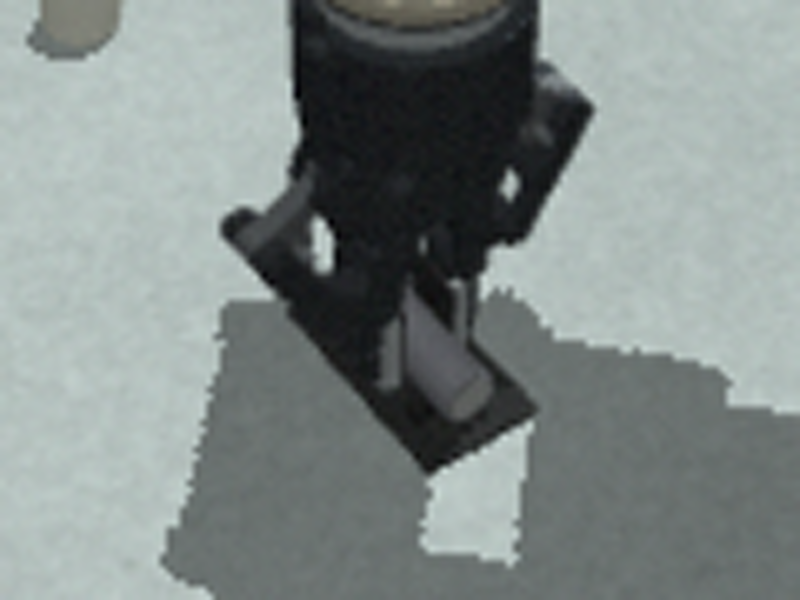

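The side crop shows the fingers on either side of the cell at (430,350), with the pads down past its middle. The opening is the same at both depths, so it is a full-diameter grip, with the tips at the rest (12 N up). Lifting.

Request:
{"method": "jog_arm", "body": {"motion": "0 0 0 -0.01 0 0 0; 0 0 0 -0.05 0 0 0; 0 0 0 -0.12 0 0 0; 0 0 0 -0.2 0 0 0; 0 0 0 -0.22 0 0 0"}}

```text
time: 7.7
tool_pos: [0.5584, 0.1524, 0.1166]
tool_rot: [0.003, 0.34, 0.94, 0.002]
contact_force: [0.8, 0.8, -0.7]
gripper_width: 0.222
grasp_force: 58.7
```

```bash
cat >> mv.py <<'E'
O=np.array([.591,-.170,0]);HD=-13.2
CZ=-.0122;CX=0.  # cell centre in tool frame
def flat(x,z,th,y=0,yaw=HD):
    """target tool pose putting flat end at holder (x,y,z) mm with tilt th deg"""
    r=tool(yaw,th);H=R.from_euler("z",HD,degrees=True)
    f=O+H.apply(np.array([x,y,z])/1000);return f-r.apply([CX+.035,0,CZ]),r
def where(p,r):
    H=R.from_euler("z",HD,degrees=True);g=lambda v:(H.inv().apply(p+r.apply(v)-O)*1000).round(1)
    a=H.inv().apply(r.apply([-1,0,0]));return "flat",g([CX+.035,0,CZ]),"button",g([CX-.037,0,CZ]),"tcp",g([0,0,0]),"tilt",np.degrees(np.arcsin(a[2])).round(1),"yaw",np.degrees(np.arctan2(a[1],a[0])).round(1)
E
python3 - <<'E'
from mv import *; from plant import *
did(0,0,-.22,0,0,0)
s=state();print(load()[0],s["tool_pos"],s["contact_force"],s["ft_torque"].round(2),s["gripper_width"],s["grasp_force"])
print(plan(*flat(-15,70,35)))
p,r=flat(-15,70,35); print(p,where(p,r))
for n in ["cell","flat_end","button_end"]:
  for c in ["side","scene"]:
    if n=="cell":grab_frame(c)
    print(n,c,[(np.round(d["at"],3),round(d["p"],2)) for d in place_of(c,n)][:2])
E
```

```text
[0.55651652 0.1518177  0.11300867] [0.55836064 0.15235642 0.11657409] [ 0.83648116  0.84656906 -0.745687  ] [-0.   -0.01 -0.04] 0.22176145953532536 58.67118537425995
(array([-0.5019, -0.4318,  0.0659]), array([-0.0945, -0.3998, -0.2998]))
[ 0.61112188 -0.17471955  0.08008152] ('flat', array([-15.,  -0.,  70.]), 'button', array([ 44. ,  -0. , 111.3]), 'tcp', array([20.7,  0. , 80.1]), 'tilt', np.float64(35.0), 'yaw', np.float64(0.0))
cell side [(array([0.559, 0.154, 0.129]), 0.47), (array([ 0.506,  0.381, -0.001]), 0.29)]
cell scene [(array([0.557, 0.148, 0.127]), 0.43)]
flat_end side [(array([0.528, 0.172, 0.128]), 0.69), (array([ 0.588, -0.171,  0.   ]), 0.28)]
flat_end scene [(array([0.533, 0.173, 0.125]), 0.41)]
button_end side [(array([0.587, 0.131, 0.126]), 0.45)]
button_end scene [(array([0.584, 0.134, 0.123]), 0.56)]
```

Request:
{"method": "jog_arm", "body": {"motion": "0 -0.04 -0.03 0 -0.01 -0.04 -0.03; 0 -0.1 -0.09 0 -0.025 -0.1 -0.075; 0 -0.18 -0.16 0 -0.04 -0.17 -0.13; 0 -0.26 -0.23 0 -0.055 -0.24 -0.18; 0 -0.35 -0.3 0 -0.07 -0.3 -0.225"}}

```text
time: 8.72
tool_pos: [0.5939, -0.0763, 0.1114]
tool_rot: [0.227, 0.168, 0.959, -0.027]
contact_force: [0.0, 0.4, -1.8]
gripper_width: 0.224
grasp_force: 58.7
```

```bash
python3 - <<'E'
from mv import *; from plant import *
did(-.35,-.3,0,-.07,-.3,-.225)
s=state();print(load()[0],s["tool_pos"],load()[1].as_quat()[[3,0,1,2]].round(3),s["tool_rot"],s["joint_pos"].round(2))
print(plan(*flat(-15,70,35)))
E
```

```text
[ 0.59494848 -0.07544423  0.11300867] [ 0.59385834 -0.07634184  0.11139921] [ 0.226  0.17   0.959 -0.027] [ 0.22712835  0.16835195  0.95881766 -0.02718491] [-0.24 -0.17  2.08 -0.03  0.76 -1.45]
(array([-0.0603, -0.1775,  0.0983]), array([-0.0244, -0.1   , -0.0745]))
```

Request:
{"method": "jog_arm", "body": {"motion": "0 -0.02 -0.06 0.03 -0.008 -0.033 -0.025; 0 -0.04 -0.12 0.06 -0.016 -0.066 -0.05; 0 -0.06 -0.1775 0.0983 -0.0244 -0.1 -0.0745; 0 -0.06 -0.1775 0.0983 -0.0244 -0.1 -0.0745; 0 -0.06 -0.1775 0.0983 -0.0244 -0.1 -0.0745"}}

```text
time: 9.35
tool_pos: [0.6102, -0.1742, 0.0787]
tool_rot: [0.298, 0.11, 0.948, -0.034]
contact_force: [0.3, -1.0, -0.4]
gripper_width: 0.22
grasp_force: 58.8
```

```bash
python3 - <<'E'
from mv import *; from plant import *; import cv2
did(-.06,-.1775,.0983,-.0244,-.1,-.0745)
s=state();r=R.from_quat(s["tool_rot"][[1,2,3,0]]);print(load()[0],s["tool_pos"],s["contact_force"],s["joint_pos"].round(2));print(where(*load()));print(where(s["tool_pos"],r))
for c in ["side","scene"]:
    f=grab_frame(c);np.savez(f"pics/{c}2.npz",**f)
    for n in ["flat_end","button_end"]:
        print(n,c,[(np.round(R.from_euler("z",-HD,degrees=True).apply(d["at"]-O)*1000,1),round(d["p"],2)) for d in place_of(c,n)][:2])
    K=f["intrinsics"];T=np.linalg.inv(f["world_from_camera"]);q=T@np.array([.595,-.17,.05,1])
    u=int(K[0,0]*q[0]/-q[2]+K[0,2]);v=int(K[1,1]*-q[1]/-q[2]+K[1,2])
    if c=="side":cv2.imwrite("pics/g.png",cv2.resize(f["color"][v-45:v+45,u-60:u+60],(800,600),interpolation=cv2.INTER_CUBIC)[:,:,::-1])
print(plan(*flat(-19,21,35)))
E
```

```text
[ 0.61100782 -0.1746639   0.07999597] [ 0.61021622 -0.17421047  0.07871788] [ 0.3344182  -0.95712303 -0.36620649] [-0.45 -0.08  2.11  0.25  0.53 -1.97]
('flat', array([-15.1,   0. ,  69.9]), 'button', array([ 43.9,   0. , 111.2]), 'tcp', array([20.5,  0. , 80. ]), 'tilt', np.float64(35.0), 'yaw', np.float64(-0.0))
('flat', array([-16. ,   0.3,  68.7]), 'button', array([ 43. ,   0.3, 109.9]), 'tcp', array([19.7,  0.3, 78.7]), 'tilt', np.float64(34.9), 'yaw', np.float64(-0.0))
flat_end side [(array([-107.6,  308.5,   -2.8]), 0.21)]
button_end side [(array([ 46.5,   3.1, 111.2]), 0.63)]
flat_end scene [(array([-10. ,   3.2,  68.9]), 0.65)]
button_end scene [(array([ 43.1,   3. , 113.3]), 0.64)]
(array([ 0.0625, -0.0001,  0.0757]), array([-0., -0., -0.]))
```

View pics/g.png

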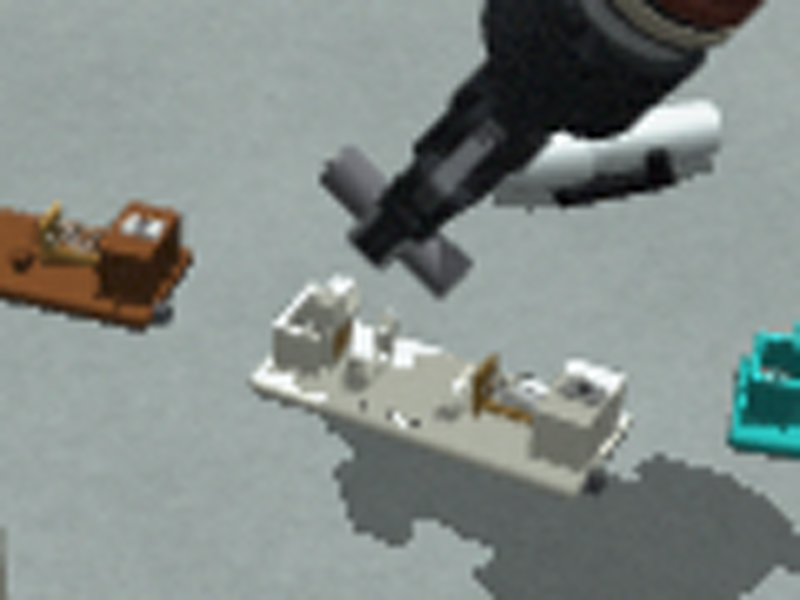

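The side crop shows the cell in the fingers, tilted about 35° above the white holder: button end at (350,170), flat end at (440,270) above the brass plate at (485,385). I'll check its sideways alignment by depth.

```bash
python3 - <<'E'
from mv import *; from h import *
p,r=load();H=R.from_euler("z",HD,degrees=True)
bias={"scene":[.0025,-.0009,0],"side":[-.0011,.0009,0]}
for c in bias:
    f=dict(np.load(f"pics/{c}2.npz"));P=cloud(f)-bias[c]
    t=(r.inv().apply(P.reshape(-1,3)-p)*1000)  # tool frame mm; cell along -x
    m=(np.abs(t[:,0])<42)&(np.abs(t[:,1])<16)&(np.abs(t[:,2]+12)<16);t=t[m];col=f["color"].reshape(-1,3)[m].mean(1)
    for lo,hi in [(-42,-17),(17,42)]:
        q=t[(t[:,0]>lo)&(t[:,0]<hi)]
        # fit circle r=10.5 in tool y,z
        from scipy.optimize import least_squares
        s=least_squares(lambda c:np.hypot(q[:,1]-c[0],q[:,2]-c[1])-10.5,[0,-12],loss="soft_l1")
        print(c,lo,len(q),"axis y,z",s.x.round(1),"rms",np.sqrt(np.mean(s.fun**2)).round(2),"x",q[:,0].min().round(1),q[:,0].max().round(1))
E
```

```text
scene -42 52 axis y,z [  1. -12.] rms 3.81 x -36.3 -18.5
scene 17 8 axis y,z [  0.9 -12.3] rms 0.22 x 20.3 33.1
side -42 51 axis y,z [ -0.8 -10.8] rms 1.99 x -34.9 -17.5
side 17 51 axis y,z [ -0.7 -11.2] rms 1.42 x 17.1 36.3
```

Request:
{"method": "jog_arm", "body": {"motion": "0 0.02 0 0.02 0 0 0; 0 0.04 0 0.045 0 0 0; 0 0.053 0 0.063 0 0 0; 0 0.06 0 0.072 0 0 0; 0 0.062 0 0.074 0 0 0"}}

```text
time: 10.28
tool_pos: [0.6062, -0.1736, 0.0304]
tool_rot: [0.298, 0.11, 0.948, -0.034]
contact_force: [0.6, -0.5, -0.7]
gripper_width: 0.223
grasp_force: 58.8
```

```bash
cat >> mv.py <<'E'
def rep(*row):
    from plant import state,grab_frame
    if row: did(*row)
    F=[]
    for _ in range(3): s=state();F.append(s["contact_force"]);grab_frame("wrist")
    r=R.from_quat(s["tool_rot"][[1,2,3,0]]);H=R.from_euler("z",HD,degrees=True)
    print("t",round(float(s["time"]),2),"F holder",H.inv().apply(np.mean(F,0)).round(2),"tq",s["ft_torque"].round(2),"w",round(float(s["gripper_width"]),3));print("cmd",where(*load()));print("meas",where(s["tool_pos"],r))
E
python3 - <<'E'
from mv import *
rep(.062,0,.074,0,0,0)
for x in (-21,-23,-25):print(x,plan(*flat(x,22,35)))
E
```

```text
t 10.38 F holder [-0.01 -0.24 -0.57] tq [0.05 0.33 0.01] w 0.224
cmd ('flat', array([-19.3,   0. ,  21.8]), 'button', array([39.7,  0. , 63.1]), 'tcp', array([16.4,  0. , 31.9]), 'tilt', np.float64(35.0), 'yaw', np.float64(-0.0))
meas ('flat', array([-19.5,  -0.1,  21.2]), 'button', array([39.4, -0.1, 62.5]), 'tcp', array([16.1, -0.1, 31.3]), 'tilt', np.float64(35.0), 'yaw', np.float64(-0.0))
-21 (array([ 0.0026, -0.0001, -0.0022]), array([-0., -0., -0.]))
-23 (array([ 0.0059, -0.0001, -0.0045]), array([-0., -0., -0.]))
-25 (array([ 0.0091, -0.0001, -0.0068]), array([-0., -0., -0.]))
```

Request:
{"method": "jog_arm", "body": {"motion": "0 0.002 0 -0.0014 0 0 0; 0 0.004 0 -0.0028 0 0 0; 0 0.006 0 -0.0042 0 0 0; 0 0.008 0 -0.0056 0 0 0; 0 0.008 0 -0.0056 0 0 0"}}

```text
time: 11.05
tool_pos: [0.6016, -0.1725, 0.0312]
tool_rot: [0.299, 0.11, 0.947, -0.035]
contact_force: [-0.3, 0.6, -0.9]
gripper_width: 0.222
grasp_force: 58.8
```

```bash
python3 - <<'E'
from mv import *
rep(.008,0,-.0056,0,0,0)
E
```

```text
t 11.15 F holder [-0.11  0.12 -0.93] tq [0.14 0.29 0.  ] w 0.218
cmd ('flat', array([-24.2,   0. ,  21.8]), 'button', array([34.8,  0. , 63.1]), 'tcp', array([11.5,  0. , 31.9]), 'tilt', np.float64(35.0), 'yaw', np.float64(-0.0))
meas ('flat', array([-24.6,  -0. ,  21.1]), 'button', array([34.3, -0. , 62.4]), 'tcp', array([11. , -0. , 31.2]), 'tilt', np.float64(35.0), 'yaw', np.float64(0.0))
```

Request:
{"method": "jog_arm", "body": {"motion": "0 0.0008 0 -0.0006 0 0 0; 0 0.0016 0 -0.0011 0 0 0; 0 0.0025 0 -0.0017 0 0 0; 0 0.0033 0 -0.0023 0 0 0; 0 0.0033 0 -0.0023 0 0 0"}}

```text
time: 11.82
tool_pos: [0.6, -0.1722, 0.0315]
tool_rot: [0.299, 0.11, 0.947, -0.035]
contact_force: [1.9, -0.6, -0.6]
gripper_width: 0.223
grasp_force: 58.8
```

```bash
python3 - <<'E'
from mv import *
rep(.0033,0,-.0023,0,0,0)
E
```

```text
t 11.93 F holder [ 2.1   0.28 -1.06] tq [ 0.04 -0.05  0.02] w 0.224
cmd ('flat', array([-26.2,   0. ,  21.8]), 'button', array([32.8,  0. , 63.1]), 'tcp', array([ 9.5,  0. , 31.9]), 'tilt', np.float64(35.0), 'yaw', np.float64(-0.0))
meas ('flat', array([-26.4,  -0.1,  21.4]), 'button', array([32.6, -0. , 62.7]), 'tcp', array([ 9.3, -0.1, 31.5]), 'tilt', np.float64(35.0), 'yaw', np.float64(0.0))
```

Contact felt: 2 N at flat x ≈ −26.4. Now I push back about 4 mm.

Request:
{"method": "jog_arm", "body": {"motion": "0 0.0013 0 -0.0009 0 0 0; 0 0.0026 0 -0.0018 0 0 0; 0 0.004 0 -0.0028 0 0 0; 0 0.0053 0 -0.0037 0 0 0; 0 0.0066 0 -0.0046 0 0 0"}}

```text
time: 12.6
tool_pos: [0.5961, -0.1713, 0.0315]
tool_rot: [0.299, 0.11, 0.947, -0.035]
contact_force: [3.8, 0.2, -0.5]
gripper_width: 0.224
grasp_force: 58.7
```

```bash
python3 - <<'E'
from mv import *
rep(.0066,0,-.0046,0,0,0)
for a in [(-30.8,21.5,30),(-32,21.5,26),(-33,21.5,24),(-33.5,21.5,22)]:print(a,plan(*flat(*a)))
E
```

```text
t 12.7 F holder [ 3.83  0.24 -0.74] tq [ 0.01 -0.26 -0.01] w 0.221
cmd ('flat', array([-30.2,   0. ,  21.8]), 'button', array([28.8,  0. , 63.1]), 'tcp', array([ 5.5,  0. , 31.9]), 'tilt', np.float64(35.0), 'yaw', np.float64(-0.0))
meas ('flat', array([-30.5,  -0. ,  21.3]), 'button', array([28.5, -0. , 62.7]), 'tcp', array([ 5.2, -0. , 31.4]), 'tilt', np.float64(35.0), 'yaw', np.float64(0.0))
(-30.8, 21.5, 30) (array([ 0.0037, -0.0001,  0.0058]), array([-0.    ,  0.0582, -0.    ]))
(-32, 21.5, 26) (array([ 0.008 , -0.0001,  0.0091]), array([-0.    ,  0.1047, -0.    ]))
(-33, 21.5, 24) (array([ 0.0109, -0.0001,  0.0102]), array([-0.   ,  0.128, -0.   ]))
(-33.5, 21.5, 22) (array([ 0.013 , -0.0001,  0.0119]), array([-0.    ,  0.1512, -0.    ]))
```

```bash
python3 - <<'E'
from mv import *
for a in [(-31,21.7,33),(-32,21.7,30.5),(-33,21.6,28),(-34.2,21.5,26),(-34.2,21.4,24)]:print(a,plan(*flat(*a)))
E
```

```text
(-31, 21.7, 33) (array([ 0.0023, -0.0001,  0.0017]), array([-0.    ,  0.0232, -0.    ]))
(-32, 21.7, 30.5) (array([ 0.0052, -0.0001,  0.0036]), array([-0.    ,  0.0523, -0.    ]))
(-33, 21.6, 28) (array([ 0.0083, -0.0001,  0.0055]), array([-0.    ,  0.0814, -0.    ]))
(-34.2, 21.5, 26) (array([ 0.0116, -0.0001,  0.0066]), array([-0.    ,  0.1047, -0.    ]))
(-34.2, 21.4, 24) (array([ 0.0129, -0.0001,  0.009 ]), array([-0.   ,  0.128, -0.   ]))
```

Request:
{"method": "jog_arm", "body": {"motion": "0 0.0023 0 0.0017 0 0.0232 0; 0 0.0052 0 0.0036 0 0.0523 0; 0 0.0083 0 0.0055 0 0.0814 0; 0 0.0116 0 0.0066 0 0.1047 0; 0 0.0129 0 0.009 0 0.128 0"}}

```text
time: 13.38
tool_pos: [0.5935, -0.1707, 0.0238]
tool_rot: [0.206, 0.113, 0.972, -0.024]
contact_force: [5.0, -0.3, -3.9]
gripper_width: 0.22
grasp_force: 58.7
```

```bash
python3 - <<'E'
from mv import *
rep(.0129,0,.009,0,.128,0)
E
```

```text
t 13.47 F holder [ 5.27  0.19 -3.15] tq [-0.11 -0.52 -0.01] w 0.222
cmd ('flat', array([-34.2,   0. ,  21.4]), 'button', array([31.6,  0. , 50.7]), 'tcp', array([ 2.8,  0. , 24.5]), 'tilt', np.float64(24.0), 'yaw', np.float64(-0.0))
meas ('flat', array([-33.7,  -0.2,  21.1]), 'button', array([32.1, -0.2, 50.4]), 'tcp', array([ 3.3, -0.2, 24.2]), 'tilt', np.float64(24.1), 'yaw', np.float64(0.0))
```

Request:
{"method": "jog_arm", "body": {"motion": "0 0.0005 0 0.001 0 0 0; 0 0.001 0 0.002 0 0 0; 0 0.0015 0 0.0033 0 0 0; 0 0.0015 0 0.0033 0 0 0; 0 0.0015 0 0.0033 0 0 0"}}

```text
time: 14.15
tool_pos: [0.5939, -0.171, 0.0228]
tool_rot: [0.207, 0.112, 0.971, -0.024]
contact_force: [4.2, -0.7, 2.1]
gripper_width: 0.224
grasp_force: 59.2
```

```bash
python3 - <<'E'
from mv import *
rep(.0015,0,.0033,0,0,0)
E
```

```text
t 14.25 F holder [ 5.31 -0.18  2.36] tq [-0.17 -0.67 -0.  ] w 0.219
cmd ('flat', array([-34.2,   0. ,  19.6]), 'button', array([31.6,  0. , 48.9]), 'tcp', array([ 2.7,  0. , 22.7]), 'tilt', np.float64(24.0), 'yaw', np.float64(-0.0))
meas ('flat', array([-34.1,  -0.2,  19.4]), 'button', array([31.6, -0.2, 48.8]), 'tcp', array([ 2.8, -0.2, 22.5]), 'tilt', np.float64(24.1), 'yaw', np.float64(0.0))
```

Request:
{"method": "jog_arm", "body": {"motion": "24 0 0 0 0 0 0; 28 0 0 0 0 0 0; 34 0 0 0 0 0 0; 45 0 0 0 0 0 0; 50 0 0 0 0 0 0"}}

```text
time: 14.92
tool_pos: [0.5927, -0.1703, 0.0215]
tool_rot: [0.206, 0.112, 0.972, -0.024]
contact_force: [0.7, 0.6, 0.1]
gripper_width: 0.501
grasp_force: 0.0
```

```bash
python3 - <<'E'
from mv import *; from h import *; from plant import *
rep()
H=R.from_euler("z",-HD,degrees=True);p,r=load()
for c in ["side","scene"]:
    f=grab_frame(c);np.savez(f"pics/{c}3.npz",**f)
    for n in ["cell","flat_end","button_end"]:
        print(n,c,[(np.round(H.apply(d["at"]-O)*1000,1),round(d["p"],2)) for d in place_of(c,n)][:2])
    K=f["intrinsics"];T=np.linalg.inv(f["world_from_camera"]);q=T@np.array([.595,-.17,.03,1])
    u=int(K[0,0]*q[0]/-q[2]+K[0,2]);v=int(K[1,1]*-q[1]/-q[2]+K[1,2])
    if c=="side":cv2.imwrite("pics/i.png",cv2.resize(f["color"][v-45:v+45,u-60:u+60],(800,600),interpolation=cv2.INTER_CUBIC)[:,:,::-1])
E
```

```text
t 15.03 F holder [-0.22 -0.02 -0.03] tq [ 0.07  0.16 -0.03] w 0.499
cmd ('flat', array([-34.2,   0. ,  19.6]), 'button', array([31.6,  0. , 48.9]), 'tcp', array([ 2.7,  0. , 22.7]), 'tilt', np.float64(24.0), 'yaw', np.float64(-0.0))
meas ('flat', array([-34.8,   0. ,  18.8]), 'button', array([31.,  0., 48.]), 'tcp', array([ 2.1,  0. , 21.8]), 'tilt', np.float64(24.0), 'yaw', np.float64(0.0))
cell side [(array([-0.2,  2.8, 31.3]), 0.63), (array([-104.6,  309.3,   -3.9]), 0.22)]
flat_end side [(array([-35.7,  -1.3,  22. ]), 0.39)]
button_end side [(array([37. ,  2.7, 46.2]), 0.43), (array([ 83.5, 214.4,   0.7]), 0.17)]
cell scene [(array([ 1.5, -6.6, 36.4]), 0.49)]
flat_end scene [(array([-29. ,   0.8,  20.4]), 0.5)]
button_end scene [(array([30.1, -0.9, 50.8]), 0.5)]
```

View pics/i.png

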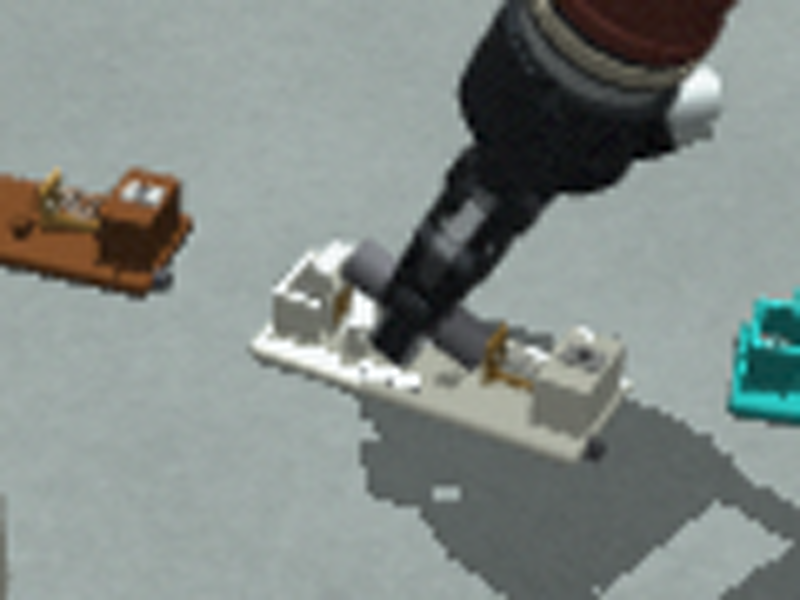

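The side crop shows the cell leaning in the holder, flat end on the brass at (490,350) and button end resting on the catch at (360,260), with the fingers open around it. Retracting, then setting up to press.

Request:
{"method": "jog_arm", "body": {"motion": "50 0 0 -0.02 0 0 0; 50 0 0 -0.06 0 0 0; 50 0 0 -0.11 0 0 0; 50 0 0 -0.16 0 0 0; 50 0 0 -0.16 0 0 0"}}

```text
time: 16.1
tool_pos: [0.5627, -0.1638, 0.0982]
tool_rot: [0.209, 0.112, 0.971, -0.025]
contact_force: [0.8, -0.2, -0.3]
gripper_width: 0.499
grasp_force: 0.0
```

```bash
cat >> mv.py <<'E'
def tcp(x,y,z,th=0):
    return O+R.from_euler("z",HD,degrees=True).apply(np.array([x,y,z])/1000),tool(HD,th)
E
python3 - <<'E'
from mv import *
rep(0,0,-.16,0,0,0)
print(plan(*tcp(17,0,75)))
E
```

```text
t 16.2 F holder [ 0.4  -0.26 -0.21] tq [0.06 0.18 0.05] w 0.501
cmd ('flat', array([-66.7,   0. ,  92.7]), 'button', array([ -1.,   0., 122.]), 'tcp', array([-29.8,   0. ,  95.8]), 'tilt', np.float64(24.0), 'yaw', np.float64(-0.0))
meas ('flat', array([-67.2,  -0. ,  92.1]), 'button', array([ -1.4,  -0. , 121.4]), 'tcp', array([-30.2,  -0. ,  95.2]), 'tilt', np.float64(24.0), 'yaw', np.float64(0.0))
(array([-0.0686, -0.0001,  0.076 ]), array([-0.    ,  0.2792, -0.    ]))
```

Request:
{"method": "jog_arm", "body": {"motion": "40 -0.014 0 0.015 0 0.056 0; 20 -0.027 0 0.03 0 0.112 0; 0 -0.041 0 0.045 0 0.167 0; 0 -0.055 0 0.06 0 0.223 0; 0 -0.0686 0 0.076 0 0.2792 0"}}

```text
time: 16.88
tool_pos: [0.607, -0.1736, 0.0724]
tool_rot: [-0.002, 0.115, 0.993, 0.0]
contact_force: [-0.1, -0.3, 0.6]
gripper_width: 0.005
grasp_force: 0.0
```

```bash
python3 - <<'E'
from mv import *; from h import *; from plant import *
rep(-.0686,0,.076,0,.2792,0)
H=R.from_euler("z",-HD,degrees=True)
for c,b in [("side",[-.0011,.0009,0]),("scene",[.0025,-.0009,0])]:
    f=grab_frame(c);P=cloud(f)-b;q=H.apply(P.reshape(-1,3)-O)*1000;col=f["color"].reshape(-1,3).astype(int).mean(1)
    m=(np.abs(q[:,1])<9)&(q[:,2]>32)&(q[:,2]<68)&(q[:,0]>-30)&(q[:,0]<45)&(col<130);q=q[m]
    for a in range(-30,45,10):
        k=(q[:,0]>a)&(q[:,0]<a+10)
        if k.sum()>2:print(c,a+5,"top z",np.percentile(q[k,2],90).round(1),k.sum())
    print("btn",[(np.round(H.apply(d["at"]-O)*1000,1),round(d["p"],2)) for d in place_of(c,"button_end")][:2])
E
```

```text
t 16.98 F holder [-0.63 -0.27  0.3 ] tq [-0.01  0.03 -0.  ] w 0.005
cmd ('flat', array([-18. ,   0. ,  87.2]), 'button', array([54. ,  0. , 87.2]), 'tcp', array([17.,  0., 75.]), 'tilt', np.float64(0.0), 'yaw', np.float64(-0.0))
meas ('flat', array([-17.4,   0. ,  84.3]), 'button', array([54.6,  0. , 84.2]), 'tcp', array([17.6,  0. , 72. ]), 'tilt', np.float64(-0.1), 'yaw', np.float64(0.0))
side -25 top z 35.1 8
side -15 top z 39.0 16
side -5 top z 44.4 21
side 5 top z 48.1 23
side 15 top z 51.0 26
side 25 top z 55.9 21
side 35 top z 43.2 7
btn [(array([35.4,  1.4, 47.7]), 0.67)]
scene -15 top z 37.9 3
scene -5 top z 42.4 3
scene 5 top z 47.9 11
scene 15 top z 52.1 7
scene 25 top z 54.6 26
scene 35 top z 48.5 15
scene 45 top z 43.6 15
btn [(array([33.5,  0.3, 51. ]), 0.45)]
```

Request:
{"method": "jog_arm", "body": {"motion": "0 0.001 0 0.015 0 0 0; 0 0.002 0 0.03 0 0 0; 0 0.002 0 0.038 0 0 0; 0 0.002 0 0.042 0 0 0; 0 0.002 0 0.046 0 0 0"}}

```text
time: 17.85
tool_pos: [0.6073, -0.1741, 0.0532]
tool_rot: [0.001, 0.115, 0.993, -0.0]
contact_force: [-2.1, 1.1, 9.3]
gripper_width: 0.0
grasp_force: 4.7
```

```bash
python3 - <<'E'
from mv import *
rep(.002,0,.046,0,0,0)
E
```

```text
t 17.95 F holder [-2.23  0.29  7.92] tq [0.09 0.31 0.02] w 0.001
cmd ('flat', array([-19. ,   0. ,  64.2]), 'button', array([53. ,  0. , 64.2]), 'tcp', array([16.,  0., 52.]), 'tilt', np.float64(0.0), 'yaw', np.float64(-0.0))
meas ('flat', array([-18.3,  -0.2,  65.4]), 'button', array([53.7, -0.2, 65.5]), 'tcp', array([16.7, -0.2, 53.2]), 'tilt', np.float64(0.1), 'yaw', np.float64(0.0))
```

Request:
{"method": "jog_arm", "body": {"motion": "0 0 0 0.002 0 0 0; 0 0 0 0.004 0 0 0; 0 0 0 0.006 0 0 0; 0 0 0 0.008 0 0 0; 0 0 0 0.01 0 0 0"}}

```text
time: 18.62
tool_pos: [0.6081, -0.1745, 0.0497]
tool_rot: [0.002, 0.115, 0.993, -0.001]
contact_force: [1.5, -0.2, 2.0]
gripper_width: 0.003
grasp_force: 0.0
```

```bash
python3 - <<'E'
from mv import *
rep(0,0,.01,0,0,0)
E
```

```text
t 18.73 F holder [0.76 0.14 0.05] tq [ 0.    0.01 -0.01] w 0.003
cmd ('flat', array([-19. ,   0. ,  59.2]), 'button', array([53. ,  0. , 59.2]), 'tcp', array([16.,  0., 47.]), 'tilt', np.float64(0.0), 'yaw', np.float64(-0.0))
meas ('flat', array([-18.6,  -0.1,  59.6]), 'button', array([53.4, -0.1, 59.7]), 'tcp', array([16.4, -0.2, 47.4]), 'tilt', np.float64(0.1), 'yaw', np.float64(0.0))
```

```bash
cat > top.py <<'E'
from mv import *; from h import *; from plant import *
def top():
    H=R.from_euler("z",-HD,degrees=True)
    for c,b in [("side",[-.0011,.0009,0]),("scene",[.0025,-.0009,0])]:
        f=grab_frame(c);P=cloud(f)-b;q=H.apply(P.reshape(-1,3)-O)*1000;col=f["color"].reshape(-1,3).astype(int);sp=col.max(1)-col.min(1);col=col.mean(1)
        m=(np.abs(q[:,1])<14)&(q[:,2]>15)&(q[:,2]<68)&(q[:,0]>-36)&(q[:,0]<36)&(col<130)&(col>45)&(sp<40);q=q[m]
        for a in range(-40,40,10):
            k=(q[:,0]>a)&(q[:,0]<a+10)
            if k.sum()>2:print(c,a+5,"top z",np.percentile(q[k,2],90).round(1),"y",q[k,1].mean().round(1),k.sum())
        for n in ["button_end","flat_end"]:print(n,[(np.round(H.apply(d["at"]-O)*1000,1),round(d["p"],2)) for d in place_of(c,n)][:2])
E
python3 -c "from top import *;top()"
```

```text
side -35 top z 30.2 y 5.4 14
side -25 top z 33.6 y 4.2 25
side -15 top z 37.2 y 5.2 29
side -5 top z 38.1 y 4.8 24
side 5 top z 63.7 y 3.1 45
side 15 top z 44.4 y 6.3 21
side 25 top z 61.5 y 7.4 24
side 35 top z 40.8 y 5.4 10
button_end [(array([37.4,  0.3, 37.2]), 0.66)]
flat_end [(array([-218.8,  125.7,   -0.4]), 0.71), (array([-38. ,  -2.6,  20. ]), 0.69)]
scene 15 top z 61.9 y -1.3 4
scene 25 top z 64.5 y 0.1 41
scene 35 top z 45.1 y -2.7 7
button_end [(array([31.2,  0.9, 38.3]), 0.43)]
flat_end [(array([-33.7,  -1. ,  19.2]), 0.42)]
```

The cell slid partway down the slope, still in line, tilt about 14°. I keep pressing.

Request:
{"method": "jog_arm", "body": {"motion": "0 0 0 0.003 0 0 0; 0 0 0 0.006 0 0 0; 0 0 0 0.009 0 0 0; 0 0 0 0.011 0 0 0; 0 0 0 0.012 0 0 0"}}

```text
time: 19.7
tool_pos: [0.6052, -0.1732, 0.039]
tool_rot: [-0.001, 0.115, 0.993, 0.0]
contact_force: [0.2, 0.5, 0.7]
gripper_width: 0.002
grasp_force: 0.0
```

```bash
python3 - <<'E'
from mv import *
rep(0,0,.012,0,0,0)
E
```

```text
t 19.8 F holder [0.04 0.34 0.06] tq [0.03 0.01 0.02] w -0.004
cmd ('flat', array([-19. ,   0. ,  53.2]), 'button', array([53. ,  0. , 53.2]), 'tcp', array([16.,  0., 41.]), 'tilt', np.float64(0.0), 'yaw', np.float64(-0.0))
meas ('flat', array([-20.1,   0.1,  51.7]), 'button', array([51.9,  0.1, 51.6]), 'tcp', array([14.9,  0.1, 39.5]), 'tilt', np.float64(-0.1), 'yaw', np.float64(-0.0))
```

Request:
{"method": "jog_arm", "body": {"motion": "0 0 0 0.002 0 0 0; 0 0 0 0.004 0 0 0; 0 0 0 0.006 0 0 0; 0 0 0 0.008 0 0 0; 0 0 0 0.008 0 0 0"}}

```text
time: 20.48
tool_pos: [0.6063, -0.1736, 0.0366]
tool_rot: [0.0, 0.115, 0.993, -0.0]
contact_force: [-0.6, -0.1, 1.4]
gripper_width: 0.001
grasp_force: 0.8
```

```bash
python3 - <<'E'
from mv import *
rep(0,0,.008,0,0,0)
import top;top.top()
E
```

```text
t 20.57 F holder [-0.4  -0.54  1.22] tq [0.06 0.08 0.05] w -0.005
cmd ('flat', array([-19. ,   0. ,  49.2]), 'button', array([53. ,  0. , 49.2]), 'tcp', array([16.,  0., 37.]), 'tilt', np.float64(0.0), 'yaw', np.float64(-0.0))
meas ('flat', array([-19.3,  -0. ,  48.8]), 'button', array([52.7, -0. , 48.8]), 'tcp', array([15.7, -0. , 36.6]), 'tilt', np.float64(0.0), 'yaw', np.float64(0.0))
side -35 top z 29.7 y 6.9 14
side -25 top z 30.9 y 4.6 24
side -15 top z 32.2 y 4.9 24
side -5 top z 33.8 y 5.0 27
side 5 top z 62.5 y 3.2 51
side 15 top z 34.7 y 6.9 19
side 25 top z 57.3 y 7.1 25
side 35 top z 40.3 y 4.6 16
button_end [(array([36.2,  2.3, 29.2]), 0.55)]
flat_end [(array([-37.1,  -0.6,  20.4]), 0.73)]
scene 15 top z 54.2 y 0.9 7
scene 25 top z 64.0 y -0.9 33
scene 35 top z 43.3 y 0.3 7
button_end []
flat_end [(array([36.6, -3.5, 21.1]), 0.41)]
```

Tilt is now about 5.5°. A gentle press takes it to home.

Request:
{"method": "jog_arm", "body": {"motion": "0 0 0 0.002 0 0 0; 0 0 0 0.004 0 0 0; 0 0 0 0.006 0 0 0; 0 0 0 0.008 0 0 0; 0 0 0 0.008 0 0 0"}}

```text
time: 21.55
tool_pos: [0.6068, -0.1739, 0.0329]
tool_rot: [0.001, 0.115, 0.993, -0.0]
contact_force: [2.9, -0.5, 3.5]
gripper_width: -0.001
grasp_force: 1.9
```

```bash
python3 - <<'E'
from mv import *
rep(0,0,.008,0,0,0)
E
```

```text
t 21.65 F holder [ 3.04 -0.07  3.38] tq [-0.15 -0.43  0.04] w 0.002
cmd ('flat', array([-19. ,   0. ,  45.2]), 'button', array([53. ,  0. , 45.2]), 'tcp', array([16.,  0., 33.]), 'tilt', np.float64(0.0), 'yaw', np.float64(-0.0))
meas ('flat', array([-18.8,  -0.1,  45. ]), 'button', array([53.2, -0.1, 45.1]), 'tcp', array([16.3, -0.1, 32.8]), 'tilt', np.float64(0.1), 'yaw', np.float64(-0.0))
```

Request:
{"method": "jog_arm", "body": {"motion": "0 0 0 0.001 0 0 0; 0 0 0 0.002 0 0 0; 0 0 0 0.003 0 0 0; 0 0 0 0.004 0 0 0; 0 0 0 0.004 0 0 0"}}

```text
time: 22.32
tool_pos: [0.6068, -0.1738, 0.031]
tool_rot: [0.001, 0.115, 0.993, -0.0]
contact_force: [3.1, -0.2, 5.8]
gripper_width: -0.002
grasp_force: 2.8
```

```bash
python3 - <<'E'
from mv import *
rep(0,0,.004,0,0,0)
E
```

```text
t 22.43 F holder [3.15 0.13 6.08] tq [-0.11 -0.48 -0.01] w 0.001
cmd ('flat', array([-19. ,   0. ,  43.2]), 'button', array([53. ,  0. , 43.2]), 'tcp', array([16.,  0., 31.]), 'tilt', np.float64(0.0), 'yaw', np.float64(-0.0))
meas ('flat', array([-18.7,  -0.1,  43.2]), 'button', array([53.3, -0.1, 43.3]), 'tcp', array([16.3, -0.1, 31. ]), 'tilt', np.float64(0.1), 'yaw', np.float64(-0.0))
```

Request:
{"method": "jog_arm", "body": {"motion": "0 0 0 0.001 0 0 0; 0 0 0 0.002 0 0 0; 0 0 0 0.003 0 0 0; 0 0 0 0.003 0 0 0; 0 0 0 0.003 0 0 0"}}

```text
time: 23.1
tool_pos: [0.607, -0.1739, 0.0307]
tool_rot: [0.001, 0.115, 0.993, -0.0]
contact_force: [0.6, -0.2, 11.3]
gripper_width: -0.001
grasp_force: 5.8
```

```bash
python3 - <<'E'
from mv import *
rep(0,0,.003,0,0,0)
E
```

```text
t 23.2 F holder [-0.03  0.19 10.94] tq [ 0.07 -0.04 -0.02] w -0.0
cmd ('flat', array([-19. ,   0. ,  41.7]), 'button', array([53. ,  0. , 41.7]), 'tcp', array([16. ,  0. , 29.5]), 'tilt', np.float64(0.0), 'yaw', np.float64(-0.0))
meas ('flat', array([-18.5,  -0.1,  42.9]), 'button', array([53.5, -0.1, 43. ]), 'tcp', array([16.5, -0.1, 30.8]), 'tilt', np.float64(0.1), 'yaw', np.float64(0.0))
```

It has bottomed at 30.8 mm (stiff, 11 N) and the side drag has gone. Lifting clear to check.

Request:
{"method": "jog_arm", "body": {"motion": "0 0 0 -0.005 0 0 0; 0 0 0 -0.03 0 0 0; 0 0 0 -0.1 0 0 0; 0 0 0 -0.2 0 0 0; 0 0 0 -0.3 0 0 0"}}

```text
time: 23.88
tool_pos: [0.6047, -0.173, 0.1789]
tool_rot: [-0.002, 0.115, 0.993, 0.0]
contact_force: [1.1, -0.0, 0.0]
gripper_width: -0.001
grasp_force: 0.0
```

Request:
{"method": "jog_arm", "body": {"motion": "0 0.02 0 -0.04 0 0 0; 0 0.02 0 -0.08 0 0 0; 0 0.02 0 -0.1 0 0 0; 0 0.02 0 -0.1 0 0 0; 0 0.02 0 -0.1 0 0 0"}}

```text
time: 24.5
tool_pos: [0.5959, -0.1711, 0.2272]
tool_rot: [-0.001, 0.115, 0.993, 0.0]
contact_force: [0.1, -0.1, -0.9]
gripper_width: 0.005
grasp_force: 0.0
```

```bash
python3 - <<'E'
from mv import *; from top import *
did(0,0,-.3,0,0,0);rep(.02,0,-.1,0,0,0);top()
H=R.from_euler("z",-HD,degrees=True)
f=grab_frame("wrist");P=cloud(f);q=H.apply(P.reshape(-1,3)-O).reshape(P.shape)*1000
m=(np.abs(q[...,1])<3)&(q[...,2]>12)
for a in range(-40,50,4):
    k=m&(q[...,0]>a)&(q[...,0]<a+4)
    if k.sum():print(a+2,np.median(q[k][:,2]).round(1),end=" | ")
for n in ["button_end","flat_end","cell"]:print(n,[(np.round(H.apply(d["at"]-O)*1000,1),round(d["p"],2)) for d in place_of("wrist",n)][:2])
for n in ["small_cell","ink","pen","ink_cup"]:print(n,[np.round(d["at"],3) for c in ("scene","side") for d in place_of(c,n)[:1]])
ims=[]
g=grab_frame("side")
for F,s in((f,45),(g,36)):
    K=F["intrinsics"];T=np.linalg.inv(F["world_from_camera"]);w=T@np.array([.591,-.17,.02,1])
    u=int(K[0,0]*w[0]/-w[2]+K[0,2]);v=int(K[1,1]*-w[1]/-w[2]+K[1,2]);s2=s if F is g else 70
    u=max(u,s2);v=max(v,s2);ims.append(cv2.resize(F["color"][v-s2:v+s2,u-s2:u+s2],(400,400),interpolation=cv2.INTER_CUBIC))
cv2.imwrite("pics/j.png",np.hstack(ims)[:,:,::-1])
E
```

```text
t 24.6 F holder [ 0.33  0.27 -0.38] tq [ 0.02  0.02 -0.02] w 0.002
cmd ('flat', array([-29. ,   0. , 241.7]), 'button', array([ 43. ,   0. , 241.7]), 'tcp', array([  6. ,   0. , 229.5]), 'tilt', np.float64(0.0), 'yaw', np.float64(-0.0))
meas ('flat', array([-3.000e+01,  1.000e-01,  2.395e+02]), 'button', array([4.200e+01, 1.000e-01, 2.394e+02]), 'tcp', array([5.000e+00, 1.000e-01, 2.273e+02]), 'tilt', np.float64(-0.1), 'yaw', np.float64(-0.0))
side -35 top z 29.6 y 8.2 9
side -25 top z 28.9 y 9.0 15
side -15 top z 29.2 y 7.9 14
side -5 top z 28.5 y 7.6 18
side 5 top z 31.6 y 5.0 22
side 15 top z 31.4 y 4.2 24
side 25 top z 31.0 y 2.9 18
side 35 top z 37.2 y 6.9 11
button_end [(array([ 83.3, 213.2,  -3.5]), 0.5), (array([40.5,  0.6, 19.8]), 0.44)]
flat_end [(array([-38.4,   0.9,  20.1]), 0.66)]
scene -35 top z 31.6 y 3.6 10
scene -25 top z 32.2 y 0.0 18
scene -15 top z 31.0 y 2.6 15
scene -5 top z 31.1 y 1.6 21
scene 5 top z 30.1 y 2.5 18
scene 15 top z 31.4 y 0.6 18
scene 25 top z 30.3 y -2.8 3
button_end [(array([35.6, -1. , 23.2]), 0.68)]
flat_end [(array([-35.8,  -0.8,  17.2]), 0.63)]
-38 29.6 | -34 29.9 | -30 29.5 | -26 29.5 | -22 29.6 | -18 29.6 | -14 29.5 | -10 29.8 | -6 281.5 | -2 266.2 | 2 265.9 | 6 266.0 | 10 266.1 | 14 266.3 | 18 265.0 | 22 29.8 | 26 29.5 | 30 29.7 | 34 37.5 | 38 42.8 | 42 42.9 | 46 42.4 | button_end [(array([37.5, -1.9, 23.5]), 0.79), (array([-33.9,  -1.5,  21.3]), 0.6)]
flat_end [(array([-34. ,  -0.7,  21.6]), 0.87)]
cell [(array([-3.6, -1.2, 16.9]), 0.91)]
small_cell [array([ 0.404, -0.001,  0.001]), array([ 0.405,  0.003, -0.002])]
ink [array([0.724, 0.018, 0.004]), array([ 0.722,  0.02 , -0.002])]
pen [array([ 0.54 , -0.366,  0.002]), array([ 0.541, -0.37 , -0.001])]
ink_cup [array([0.51 , 0.379, 0.001]), array([0.505, 0.38 , 0.   ])]
```

View pics/j.png

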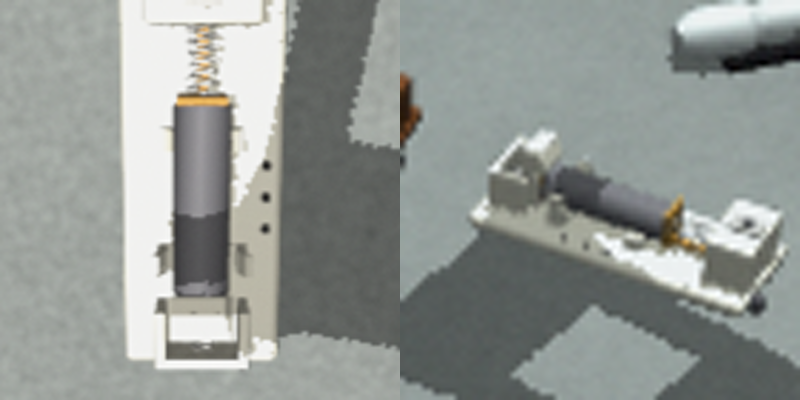

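The crops show the cell lying level and in line. Its top profile is flat to within 0.4 mm, the flat end is on the brass at (203,100), and the catch has sprung back over the button end at (203,300). The bystanders are unmoved, so I hand in.

```bash
python3 -c "from plant import *;print(job_done())"
```

```text
the job is handed in; nothing more can be done
None
```

The big cell is on charge and handed in: it lies level in the white holder, flat end on the sprung contact and button end under the catch, let go, with the bystanders where they were. The hand-in call returned no verdict.

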